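Open the quick-lock specimen cell by feeling for its hidden slots

ROBOT

A 6-joint arm with a two-finger parallel gripper is mounted at the origin on the work surface. World frame = base frame: x ahead of the robot, y to its left, z up, the work surface at z = 0. Lengths are in m, angles in degrees, forces in N, time in s.
With the tool pointing down it reaches from about 0.35 to 0.875 m from the base axis. Payload 15.5 kg.
Tool frame: the origin (TCP) lies at the very end of the fingers, on their centre line; the grasp point (between the pads) lies 19 mm behind it; z points along the fingers, y is the line along which they close (so a half turn about z gives the same grasp; the last joint's range is limited). The gripper opens to 85 mm and grips with 20 to 120 N. Pads are 22 mm wide; open, the fingers measure 114 mm over their backs; the gripper's body (76 mm by 85 mm) begins 54 mm behind the grasp point. The pads swing forward as they close: fully open they stand 13 mm farther back than shut.
Start: joints at [-79.498, 28.281, 77.091, -0, 74.628, -5.472], TCP at [0.172, -0.601, 0.231] pointing down, gripper open.
Joint ranges: [-166.48, 166.48], [-47.26, 123.95], [12.59, 153.08], [-70.14, 250.14], [6.76, 159.57], [-176.63, 176.63]. Speed limits (degrees/s): [108.29, 108.29, 147.25, 172.46, 172.46, 172.46].

INTERFACE

Orientations are given as [roll, pitch, yaw] about the fixed x, y, z axes, in that order (R = Rz(yaw) Ry(pitch) Rx(roll)).
In Python, from station import bot, optics gives the robot as it stands.
- The arm moves only by the shell command python3 -m inch 'ROWS' [OPENING] [FORCE]. ROWS is JSON, a list of rows, each a list of 4 numbers: the shift along the tool's x, y, z normalised to -1 to 1, where 1 is 800 mm, then the turn about the tool's z normalised to -1 to 1, where 1 is 180 degrees. A call has 1 to 5 rows; each row shifts and turns the commanded pose from where the row before left it, along the tool's axes as they then stand; what a row does not reach is not made up. A row lasts 1/10 s, in which the tool goes at most 50 mm and 8.59 degrees, less where a joint would pass 70% of its speed; a pose out of reach is approached as far as the arm can. A call with a number of a shift or a turn outside -1 to 1 is refused whole. A call with a gripper value outside its range is refused whole. OPENING is the gripper's target within -1 to 1 (fully open at 1, half-way at 0, shut at -1), set as the call begins (- or left out, the last holds). The fingers move at their own pace and stop on an object; FORCE is the grip in N (left out, the last holds). Time passes only in rows, so rows that do not move let the fingers close. It gives the time, the measured TCP pose, the force, the opening and the grip force at its end, in the units of the state.
- bot.observe(): the state, without advancing time (a new reading comes with each control period).
- optics.get_image(name): name is "scene" or "top" or "wrist"; returns the picture (420x560x3 uint8, red, green, blue); there is no depth.
- optics.camera_model(name): a dict with "K" (3x3 intrinsics, pixels), "D" ([k1, k2, p1, p2, k3] as OpenCV has them; the pictures are not rectified), "T" (4x4, takes a point from camera to world coordinates). Camera axes: x right, y up, looking along -z (the intrinsics and any distortion apply to the point x, -y, -z); pixel columns grow to the right and rows downward; lengths in m; the calibration is good to about 2 mm. A picture is of the moment at which its call begins: read the wrist's pose just before it. camera_model takes no time and is no camera call; for the wrist camera it gives the pose at the moment of the call.
- bot.finish_job(): hands the job in; it is judged then, once.
The state is a dict: "clock": time; "q": joint angles; "dq": joint speeds; "joint_efforts": joint torques, N m; "position": TCP position; "ee_rot": TCP orientation; "force": force on the tool from outside, world axes, zero at the start; "torque": the same for the moment, N m; "gripper_width": finger opening in m; "grasp_force": force on a finger pad.
Only numpy, scipy, OpenCV 4.12 (cv2) and the standard library are available. Lean on these libraries where they do the work, as an engineer would, in place of code of your own. Each camera call takes 0.05 s, during which the arm holds its last target. There are 200 camera calls.

TASK

The flow test is over: open the tester's specimen cell. Its locked cap opens counter-clockwise: turn the knob slowly until you feel the turning resistance fall away - the lugs underneath have then reached their hidden slots - and lift the cap off, never wrenching or pulling hard at it while it is still locked. Set it down gently, knob up, well inside the round steel dish on the bench, let go, and leave everything else standing where it is.

Things in the scene. Friction and masses are not known exactly. Their poses are not given: they have to be found in the camera images.
- tester: water-flow tester fixed on the bench: cream housing, x -250 to +170 mm, 400 mm wide, 150 mm tall, sloping panel towards the robot (-x). Origin on the bench straight below the axis of its specimen cell, z up. On its deck stands a steel basin, 260 mm across, rim at z 190 mm, and in the basin the round cell, 180 mm across, top face at z 185 mm.
- neck (a point): centre of the open top of the cell's neck (tester z 213 mm), a steel tube 92 mm across on top of the cell, closed by the cap
- ledge (a point): on the cell's axis at the underside (tester z 207 mm) of a 6 mm thick ledge inside the neck, which holds down the cap's lugs. The ledge has three slots, 16 mm wide, 120 degrees apart, hidden under the cap; this point's axes say nothing of their angle, which differs each time. A spring plate below pushes the locked cap up with about 25 N; the cap can be pushed down 2.5 mm against it.
- spout (a point): top of the straight part (tester z 330 mm) of a chrome swan-neck pipe 16 mm thick on the rear left corner of the tester's deck; its bow, 90 mm wide and 45 mm high, points away from the cell
- cap: quick-lock cap on the neck, 0.3 to 0.45 kg; origin at the centre of its underside (z 202 mm on the tester's axis when locked), z up. Spigot 50 mm across, z 0 to 13.5 mm; at its foot three lugs 120 degrees apart (one along +x), 12 mm wide, out to 34 mm from the axis, z 0 to 5 mm. Locked, the lugs bear up against the ledge and it is stiff to turn (about 0.1 to 0.3 N m while it turns). Side play about 1.5 mm.
- cover (a point): middle of the cap's cover disc, 88 mm across, cap z 13.5 to 21.5 mm. Turning the cap counter-clockwise (seen from above) by 0.25 to 1.55 rad brings the lugs under the slots, give or take 0.06 rad: there the turning resistance falls away and the spring pushes the cap up by about 2 mm. It then lifts straight out, clear after 12 mm. Turned past, the ledge holds it again.
- knob (a point): middle of the round black fluted knob on the cap, on its axis: 40 mm across, cap z 32 to 62 mm, this point at z 47 mm. Grip it here from above, at any angle; keep the fingertips above cap z 23 mm (the cover disc). The knob may be let go and gripped anew: the cap stays as it is.
- dish: round shallow steel dish standing loose on the bench to the right of the tester, 176 mm across, walls 35 mm tall and 3 mm thick, floor 4 mm thick; origin at the centre of its underside. The cap stands in it on its lugs, origin 4 mm above the dish's.
- beaker: bystander: glass beaker, 66 mm across, 85 mm tall, on the bench; origin at the centre of its underside
- standpipe: bystander: clear plastic tube standing on end, 76 mm across, 190 mm tall; origin at the centre of its underside
- clampring: bystander: flat steel ring lying on the bench, 80 mm across, 14 mm thick; origin at the centre of its underside
- washbottle: bystander: white plastic bottle, 64 mm across, 160 mm tall; origin at the centre of its underside
- jar: bystander: small clear jar with a white lid, 60 mm across, 70 mm tall; origin at the centre of its underside
- weight: bystander: small steel weight with a button head, 38 mm across, 52 mm tall, standing on the tester's deck beside the basin; origin at the centre of its underside
Things that resemble listed ones, but are neither listed nor needed, are in the scene too. Leave any orange or purple look-alike of the cap alone. Several things have the shape of the dish; the one meant has the colours described above.

How it is judged (in metres and radians):
On the way:
1. the cap is lifted clear of the cell's neck (z of cap in the frame of tester above 0.225 m), for 0.1 s.
At the end, for the whole second after the job is handed in: The cap stands in the dish on its lugs, knob up (within 0.08 rad of upright, its underside less than 8 mm above the dish's underside, its axis within 45 mm of the dish's), released and at rest (horizontal distance between cap and dish below 0.045 m and z of cap in the frame of dish between 0 and 0.008 m and angle between cap's own z axis and vertical below 0.08 rad and linear speed of cap below 0.02 m/s and angular speed of cap below 0.2 rad/s and contact force between the fingers and cap below 0.1 N); the robot touches nothing.
It fails at once if the cap is whipped round on the cell, faster than 3 rad/s (z of cap in the frame of tester below 0.215 m and horizontal distance between cap and tester below 0.03 m and angular speed of cap above 3 rad/s).
It fails at once if the cap is wrenched or pulled hard against the cell: more than 80 N between cap and tester (about 46 N of it is the spring's own load on lugs and plate while locked) (contact force between cap and tester above 80 N).
It fails at once if the cap is banged down: more than 60 N between cap and dish (contact force between cap and dish above 60 N).
It fails at once if the dish is pushed more than 40 mm (distance of dish from where it was at the start of the episode above 0.04 m).
It fails at once if a bystander is moved more than 25 mm (distance of any of beaker, standpipe, clampring, washbottle, jar, weight from where it was at the start of the episode above 0.025 m).
It also fails if it takes over 67 s, if anything falls off the work surface, if the arm or the gripper's body presses on something with over 40 N, if the wrist force passes 120 N, or if a joint passes its speed limit or range.

## Working session

There is one attempt and no reset: what is moved stays moved. The work goes in short steps, Python scripts to look and compute and a shell command to move; the robot and the scene stay as the last step left them, time stands still between calls to the robot, and variables do not carry over. Pictures are saved under pics/ and viewed, at most 10 in all, crops included, and the job is handed in when it is done.

```bash
mkdir -p pics; ls; python3 - <<'E'
from station import bot, optics
import cv2
print(bot.observe())
a=[]
for n in("scene","top"):
    im=optics.get_image(n); cv2.imwrite(f"pics/{n}.png",im[:,:,::-1]); m=optics.camera_model(n); print(n,m["K"],m["D"],m["T"])
E
```

```text
pics
{'clock': 0.0, 'q': array([-7.94965901e+01,  2.83159886e+01,  7.71266780e+01, -8.13945090e-05,
        7.46275072e+01, -5.47192918e+00]), 'dq': array([ 0.088336  , -0.05362037,  0.03575974, -0.03070897,  0.04544364,
       -0.06096535]), 'joint_efforts': array([-4.12578971e-03, -8.82168388e+01, -3.83882153e+01, -3.71027918e-04,
        1.00017514e-02, -1.72279078e-05]), 'position': array([ 0.17195138, -0.60051677,  0.23069094]), 'ee_rot': array([-1.79930139e+02, -6.61353675e-03,  1.59753567e+01]), 'force': array([-0.25980565, -0.32327714, -0.39338564]), 'torque': array([ 0.00676492, -0.00141922, -0.03154551]), 'grasp_force': 0.0, 'gripper_width': 0.08566279398582931}
scene [[546.43276397   0.         276.80862109]
 [  0.         546.43276397 214.97729182]
 [  0.           0.           1.        ]] [-0.03338952  0.          0.          0.          0.        ] [[ 0.65596126 -0.64860615  0.38603741  1.17543817]
 [ 0.75468962  0.57212687 -0.32111434 -0.51482085]
 [-0.01258564  0.501977    0.8647894   1.75162207]
 [ 0.          0.          0.          1.        ]]
top [[529.82572478   0.         277.3823359 ]
 [  0.         529.82572478 202.19550636]
 [  0.           0.           1.        ]] [-0.13897893  0.          0.          0.          0.        ] [[-0.01669433  0.99268638 -0.1195619   0.23215798]
 [-0.99980688 -0.01533369  0.01229117  0.07527035]
 [ 0.01036795  0.119744    0.99275066  2.08525187]
 [ 0.          0.          0.          1.        ]]
```

View pics/scene.png

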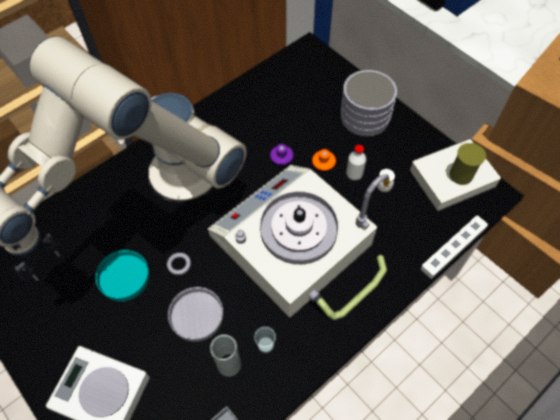

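View pics/top.png

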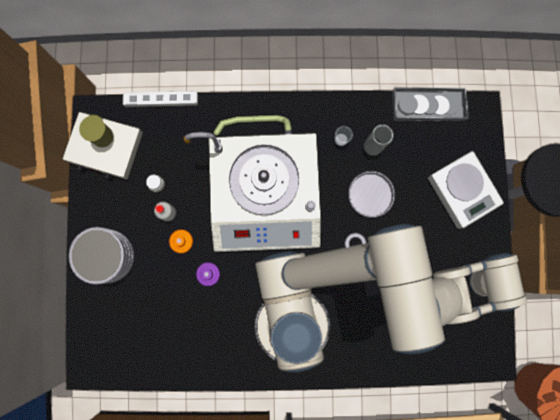

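The scene picture shows the knob at about (300,213) and the steel dish at about (196,313). In the top view they are at about (264,176) and (372,194). The weight is at (240,237) in scene and (310,207) in top. The standpipe and beaker are behind the dish, and the clampring is at (178,263) in scene.

```bash
cat > h.py <<'E'
import numpy as np, cv2
from station import bot, optics
def ray(m,uv):
    p=cv2.undistortPoints(np.array([[uv]],float),m["K"],m["D"])[0,0]
    d=m["T"][:3,:3]@np.array([p[0],-p[1],-1.]); return m["T"][:3,3],d/np.linalg.norm(d)
def plane(m,uv,z):
    o,d=ray(m,uv); return o+d*(z-o[2])/d[2]
def tri(rs):
    A=sum(np.eye(3)-np.outer(d,d) for o,d in rs); b=sum((np.eye(3)-np.outer(d,d))@o for o,d in rs)
    return np.linalg.solve(A,b)
def blob(mask,uv,r):
    w=np.zeros_like(mask); cv2.circle(w,uv,r,255,-1)
    n,l,s,c=cv2.connectedComponentsWithStats(mask&w)
    k=1+np.argmax(s[1:,4]); x=(l==k).astype(np.uint8)
    h=cv2.convexHull(max(cv2.findContours(x,0,2)[0],key=len))
    return h,s[k],c[k]
E
python3 - <<'E'
from h import *
M={n:optics.camera_model(n) for n in("scene","top")}
g={n:cv2.imread(f"pics/{n}.png",0) for n in M}
K={}
for n,uv in(("scene",(300,213)),("top",(264,176))):
    h,s,c=blob(((g[n]<75)*255).astype(np.uint8),uv,13); print(n,"knob",s,c); K[n]=c
print("knob",tri([ray(M[n],K[n]) for n in M]))
D={}
for n,uv,r in(("scene",(196,313),38),("top",(372,194),30)):
    h,s,c=blob(((g[n]>70)*255).astype(np.uint8),uv,r); e=cv2.fitEllipse(h); print(n,"dish",s,e)
    for z in(0,.035):
        P=np.array([plane(M[n],p[0],z)[:2] for p in h]); cc,rr=cv2.minEnclosingCircle(P.astype(np.float32)); print(z,cc,rr)
    D[n]=e[0]
print("dish",tri([ray(M[n],D[n]) for n in M]))
for z in(.24,.264):print(plane(M["top"],K["top"],z),plane(M["scene"],K["scene"],z))
for n,t,z in(("weight",(310,206),.2),("clamp",(355,240),.014),("standp",(382,135),.19),("beaker",(343,133),.085)): print(n,plane(M["top"],t,z))
E
```

```text
scene knob [294 208  11  14  84] [299.04761905 215.83333333]
top knob [259 171   9  11  48] [262.9375     176.54166667]
knob [0.54725093 0.1013947  0.23237356]
scene dish [ 168  286   55   55 2348] ((195.19400024414062, 313.1632995605469), (52.96580505371094, 56.2077751159668), 54.709739685058594)
0 (0.4989033341407776, -0.31939035654067993) 0.09618403017520905
0.035 (0.5124214291572571, -0.3232952952384949) 0.09426403045654297
top dish [ 349  171   46   47 1720] ((371.29315185546875, 193.8016815185547), (46.25595474243164, 46.959529876708984), 132.82981872558594)
0 (0.5124890804290771, -0.3264204263687134) 0.09524260461330414
0.035 (0.5077837109565735, -0.3196782171726227) 0.0936456173658371
dish [ 0.50831087 -0.32318686  0.01993581]
[0.54636209 0.10187885 0.24      ] [0.55004087 0.09768064 0.24      ]
[0.54227544 0.10153277 0.264     ] [0.55997029 0.08795596 0.264     ]
weight [ 0.44366455 -0.06477955  0.2       ]
clamp [ 0.32747917 -0.25248286  0.014     ]
standp [ 0.7045696  -0.33902808  0.19      ]
beaker [ 0.73997857 -0.20904248  0.085     ]
```

```bash
python3 -m inch '[[0,0,-0.05,0],[0,0,-0.055,0],[0,0,-0.055,0],[0.02,-0.02,-0.04,0],[0.04,-0.04,-0.01,0]]' 1 60
python3 - <<'E'
from h import *
m=optics.camera_model("wrist"); s=bot.observe(); print(m,s["position"],s["ee_rot"])
E
```

```text
clock: 0.6
position: [0.2045, -0.5433, 0.4022]
ee_rot: [179.7, 0.0, 15.8]
force: [0.9, 1.4, 0.6]
gripper_width: 0.0851
grasp_force: 0.0
{'K': array([[362.79849192,   0.        , 277.82539416],
       [  0.        , 362.79849192, 208.78235428],
       [  0.        ,   0.        ,   1.        ]]), 'D': array([-0.08608208,  0.        ,  0.        ,  0.        ,  0.        ]), 'T': array([[ 0.27280121,  0.91534502,  0.29618067,  0.28075318],
       [-0.96205957,  0.25808685,  0.08850173, -0.52123219],
       [ 0.00456928, -0.30908682,  0.95102285,  0.5448452 ],
       [ 0.        ,  0.        ,  0.        ,  1.        ]])} [ 0.20448745 -0.54334809  0.40223328] [1.79717623e+02 2.44556404e-02 1.58382134e+01]
```

```bash
python3 -m inch '[[0.055,-0.02,0,0],[0.055,-0.02,0,0],[0.055,-0.02,0,0],[0.055,-0.02,0,0],[0.055,-0.02,0,0]]' |head -2; python3 -m inch '[[0.05,-0.02,0,0],[0.05,-0.02,0,0],[0.03,-0.01,0,0],[0,0,0,0],[0,0,0,0]]'
python3 - <<'E'
from h import *
m=optics.camera_model("wrist"); im=optics.get_image("wrist"); cv2.imwrite("pics/w1.png",im[:,:,::-1])
np.savez("w1.npz",**m); s=bot.observe(); print(s["position"],s["ee_rot"])
E
```

```text
clock: 1.1
position: [0.3956, -0.4026, 0.3991]
clock: 1.6
position: [0.4835, -0.3367, 0.3989]
ee_rot: [-180.0, 0.0, 16.0]
force: [-0.8, -0.5, 0.6]
gripper_width: 0.0853
grasp_force: 0.0
[ 0.48297921 -0.3371773   0.39897371] [-1.79977261e+02  3.66795219e-02  1.59777616e+01]
```

View pics/w1.png

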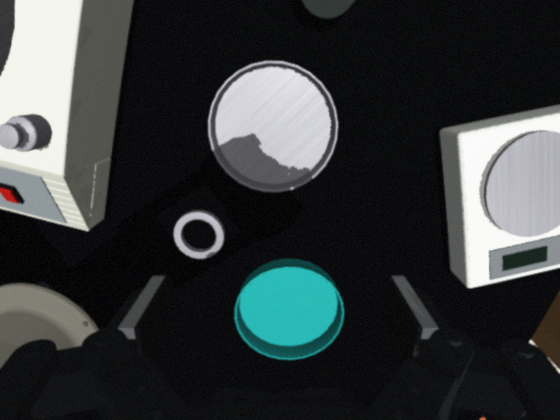

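The wrist picture shows the steel dish rim centred near (272,126), radius about 65 px. The clampring is at (199,235), and the teal look-alike dish is lower down.

```bash
python3 - <<'E'
from h import *
m=dict(np.load("w1.npz")); g=cv2.imread("pics/w1.png",0)
h,s,c=blob(((g>60)*255).astype(np.uint8),(272,126),72); print(s,cv2.fitEllipse(h))
for z in(.0,.035):
    P=np.array([plane(m,p[0],z)[:2] for p in h]); print(z,cv2.minEnclosingCircle(P.astype(np.float32)),cv2.fitEllipse(P.astype(np.float32)*1000))
E
python3 -m inch '[[0.025,-0.056,0,0],[0.025,-0.056,0,0],[0.025,-0.056,0,0],[0.025,-0.056,0,0],[0.025,-0.056,0,0]]' |head -2; python3 -m inch '[[0.025,-0.056,0,0],[0.025,-0.056,0,0],[0.025,-0.056,0,0],[0.02,-0.04,0,0],[0,0,0,0]]'; python3 -m inch '[[0,0,0,0]]' | head -2
python3 - <<'E'
from h import *
m=optics.camera_model("wrist"); im=optics.get_image("wrist"); cv2.imwrite("pics/w2.png",im[:,:,::-1])
np.savez("w2.npz",**m); s=bot.observe(); print(s["position"],s["ee_rot"])
E
```

```text
[  207    60   132   132 13395] ((272.6936950683594, 125.51033020019531), (130.8292236328125, 132.20481872558594), 147.79103088378906)
0.0 ((0.5070081949234009, -0.32154446840286255), 0.09712004661560059) ((507.7106628417969, -321.6076354980469), (191.58168029785156, 193.46524047851562), 175.10775756835938)
0.035 ((0.5104264616966248, -0.3211246728897095), 0.09084853529930115) ((511.0835266113281, -321.18365478515625), (179.1974334716797, 180.959228515625), 175.10772705078125)
clock: 2.15
position: [0.5172, -0.0934, 0.3995]
clock: 2.65
position: [0.5452, 0.0894, 0.3991]
ee_rot: [-180.0, -0.0, 16.1]
force: [-1.0, -1.2, -0.0]
gripper_width: 0.0856
grasp_force: 0.0
clock: 2.75
position: [0.545, 0.0863, 0.3992]
[0.54501027 0.08566909 0.39923095] [1.79980860e+02 1.88727741e-02 1.59281385e+01]
```

View pics/w2.png

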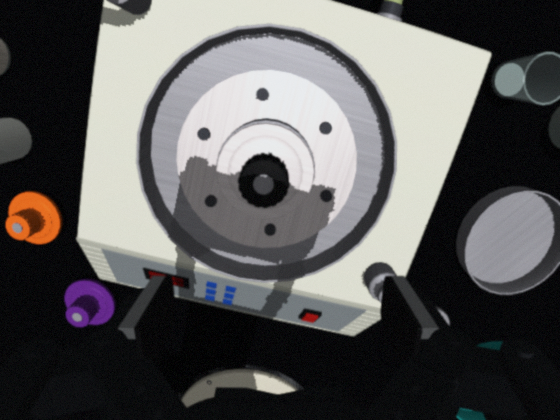

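The knob is the black disc at about (263,181), with its paler top at (263,184). The cover disc's edge circle is at about (267,168).

```bash
cat > kn.py <<'E'
from h import *
import sys
def knob(f,uv,r):
    m=dict(np.load(f+".npz")); g=cv2.imread(f"pics/{f}.png",0)
    h,s,c=blob(((g<48)*255).astype(np.uint8),uv,r); e=cv2.fitEllipse(h); print(f,s[:4],e)
    return m,e[0]
if __name__=="__main__":
    m,c=knob("w2",(263,181),30)
    for z in(.24,.249,.264): print(z,plane(m,c,z), plane(m,(263,184),z))
    g=cv2.imread("pics/w2.png",0)
    M={"top":(262.94,176.54),"scene":(299.05,215.83)}
    print(tri([ray(m,c)]+[ray(optics.camera_model(n),M[n]) for n in M]))
E
python3 kn.py
```

```text
w2 [238 154  51  54] ((263.39117431640625, 180.8936004638672), (49.98393249511719, 53.495704650878906), 5.994447708129883)
0.24 [0.54780747 0.09976911 0.24      ] [0.54508154 0.0993704  0.24      ]
0.249 [0.55000248 0.10001409 0.249     ] [0.54735785 0.09962728 0.249     ]
0.264 [0.55366082 0.1004224  0.264     ] [0.55115169 0.1000554  0.264     ]
[0.54704912 0.10061764 0.23387347]
```

```bash
python3 -m inch '[[0.006,-0.008,0.03,0],[0.006,-0.008,0.045,0],[0,0,0.025,0],[0,0,0,0],[0,0,0,0]]'
python3 - <<'E'
from h import *
m=optics.camera_model("wrist"); im=optics.get_image("wrist"); cv2.imwrite("pics/w3.png",im[:,:,::-1])
np.savez("w3.npz",**m); s=bot.observe(); print(s["position"],s["ee_rot"])
E
```

```text
clock: 3.3
position: [0.5511, 0.1005, 0.3201]
ee_rot: [180.0, -0.0, 15.9]
force: [0.4, -0.6, -0.1]
gripper_width: 0.0855
grasp_force: 0.0
[0.55147094 0.10072089 0.32068723] [ 1.79971901e+02 -9.45451794e-02  1.58930427e+01]
```

View pics/w3.png

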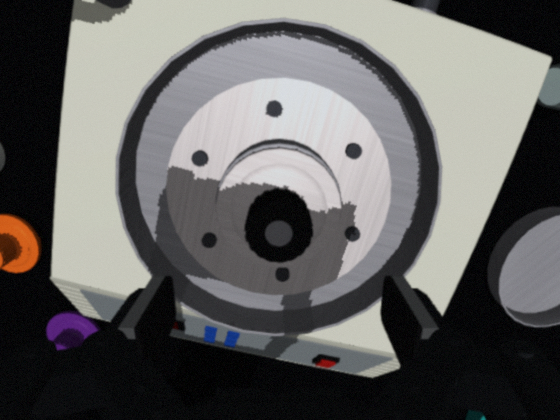

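The knob is at about (279,226), and its pale top insert is at about (278,233).

```bash
python3 - <<'E'
from kn import *
from scipy import ndimage as nd
a=knob("w2",(263,181),30); b=knob("w3",(279,226),42)
print("dark",tri([ray(*a),ray(*b)]))
T=[]
for f,uv,r in(("w2",(263,184),12),("w3",(278,233),16)):
    g=cv2.imread(f"pics/{f}.png",0); h,s,c=blob(((g>45)*255).astype(np.uint8),uv,r); print(s,c); T.append(ray(dict(np.load(f+".npz")),c))
print("insert",tri(T))
for z in(.249,.264): print(z,plane(*b,z),plane(dict(np.load("w3.npz")),c,z))
# cell top disc (pale) ellipse, z .185
g=cv2.imread("pics/w3.png"); 
E
```

```text
w2 [238 154  51  54] ((263.39117431640625, 180.8936004638672), (49.98393249511719, 53.495704650878906), 5.994447708129883)
w3 [245 188  68  75] ((278.24346923828125, 225.6211395263672), (68.09801483154297, 74.34600830078125), 174.95765686035156)
dark [0.55017019 0.09990662 0.24935825]
[253 174  20  20 313] [262.84664537 183.68370607]
[265 221  27  25 512] [278.23046875 232.984375  ]
insert [0.55190693 0.10029234 0.26612927]
0.249 [0.55012279 0.09975337 0.249     ] [0.54533196 0.09839807 0.249     ]
0.264 [0.55554792 0.10131165 0.264     ] [0.55109332 0.10005146 0.264     ]
```

```bash
python3 -m inch '[[0,0.001,0.04,0],[0,0,0.04,0],[0,0,0.02,0],[0,0,0.011,0],[0,0,0,0]]'; python3 -m inch '[[0,0,0,0],[0,0,0,0],[0,0,0,0],[0,0,0,0],[0,0,0,0]]' -0.2 50; python3 -m inch '[[0,0,0,0],[0,0,0,0],[0,0,0,0],[0,0,0,0]]'; python3 -c "
from h import *
s=bot.observe();print(s['q'],s['force'],s['torque'])"
```

```text
clock: 3.85
position: [0.5514, 0.1006, 0.2308]
ee_rot: [180.0, -0.0, 15.9]
force: [0.5, 0.3, 0.4]
gripper_width: 0.0854
grasp_force: 0.0
clock: 4.35
position: [0.5516, 0.1009, 0.2316]
ee_rot: [180.0, -0.1, 16.0]
force: [-1.6, -2.0, 8.8]
gripper_width: 0.0391
grasp_force: 49.1
clock: 4.75
position: [0.5516, 0.1009, 0.2316]
ee_rot: [180.0, -0.1, 16.0]
force: [-1.1, -1.5, 9.5]
gripper_width: 0.0389
grasp_force: 49.1
[ 4.26980189e+00  2.30394283e+01  8.63590920e+01 -1.25490987e-02
  7.04955326e+01  7.82990956e+01] [-1.06160813 -1.54090677  9.48281584] [-0.09953307  0.30838043 -0.02314422]
```

```bash
cat > r.sh <<'E'
python3 -c "
from h import *
s=bot.observe();print('%.2f'%s['clock'],s['position'].round(4),s['ee_rot'].round(1),'F',s['force'].round(1),'T',s['torque'].round(2),'%.1f'%s['grasp_force'])"
E
R="sh r.sh"
python3 -m inch '[[0,0,-0.0006,0],[0,0,0,-0.006],[0,0,0,-0.006]]'>/dev/null; $R
python3 -m inch '[[0,0,0,-0.011],[0,0,0,-0.011]]'>/dev/null; $R
python3 -m inch '[[0,0,0,-0.011],[0,0,0,-0.011]]'>/dev/null; $R
python3 -m inch '[[0,0,0,-0.011],[0,0,0,-0.011]]'>/dev/null; $R
```

```text
5.05 [0.5515 0.101  0.2316] [ 1.80e+02 -1.00e-01  1.82e+01] F [ 0.7 -1.   6.7] T [-0.05  0.2  -0.16] 51.1
5.25 [0.5514 0.101  0.2317] [ 1.80e+02 -1.00e-01  2.22e+01] F [-1.1 -1.4  8.7] T [ 0.04  0.29 -0.27] 51.1
5.45 [0.5513 0.101  0.2316] [180.   -0.   26.2] F [-1.  -0.7  8.8] T [ 0.02  0.34 -0.15] 51.2
5.65 [0.5513 0.101  0.2316] [180.   -0.   30.1] F [-2.1 -1.6  8.7] T [ 0.03  0.43 -0.2 ] 51.2
```

```bash
R="sh r.sh"
python3 -m inch '[[0,0,0,-0.011],[0,0,0,-0.011]]'>/dev/null; $R
python3 -m inch '[[0,0,0,-0.011],[0,0,0,-0.011]]'>/dev/null; $R
python3 -m inch '[[0,0,0,-0.011],[0,0,0,-0.011]]'>/dev/null; $R
python3 -m inch '[[0,0,0,-0.011],[0,0,0,-0.011]]'>/dev/null; $R
```

```text
5.85 [0.5513 0.101  0.2316] [180.   -0.   34.1] F [-2.4 -0.8  8.7] T [ 0.05  0.38 -0.21] 51.2
6.05 [0.5513 0.101  0.2316] [180.   -0.   38.1] F [-2.8 -1.2  9.1] T [-0.06  0.38 -0.23] 51.2
6.25 [0.5513 0.101  0.2316] [180.  -0.  42.] F [-2.5 -1.   8.4] T [-0.04  0.37 -0.23] 51.2
6.45 [0.5513 0.101  0.2316] [180.  -0.  46.] F [-0.7 -1.8  8.3] T [-0.07  0.33 -0.18] 51.1
```

```bash
R="sh r.sh"
python3 -m inch '[[0,0,0,-0.011],[0,0,0,-0.011]]'>/dev/null; $R
python3 -m inch '[[0,0,0,-0.011],[0,0,0,-0.011]]'>/dev/null; $R
python3 -m inch '[[0,0,0,-0.011],[0,0,0,-0.011]]'>/dev/null; $R
python3 -m inch '[[0,0,0,-0.011],[0,0,0,-0.011]]'>/dev/null; $R
```

```text
6.65 [0.5513 0.101  0.2316] [180.   -0.   49.9] F [-1.3 -1.1  8.9] T [-0.09  0.45 -0.21] 51.2
6.85 [0.5513 0.101  0.2317] [180.   -0.   53.9] F [-2.1 -1.7  8.9] T [-0.14  0.46 -0.2 ] 51.2
7.05 [0.5514 0.1009 0.2317] [180.   -0.   57.9] F [-1.9 -1.4  9.3] T [-0.15  0.42 -0.2 ] 51.3
7.25 [0.5515 0.101  0.2318] [179.9  -0.   61.8] F [-1.  -1.  12.3] T [-0.04  0.38 -0.08] 51.5
```

```bash
R="sh r.sh"
python3 -m inch '[[0,0,0,-0.006],[0,0,0,0]]'>/dev/null; $R
python3 -m inch '[[0,0,0,-0.006],[0,0,0,0]]'>/dev/null; $R
```

```text
7.45 [0.5516 0.1011 0.232 ] [ 1.799e+02 -1.000e-01  6.290e+01] F [-1.2  0.1 12.9] T [-0.06  0.42 -0.  ] 51.7
7.65 [0.5517 0.1011 0.2322] [ 1.799e+02 -1.000e-01  6.390e+01] F [-2.4 -0.4 13.9] T [-0.1   0.44 -0.04] 51.8
```

```bash
R="sh r.sh"
python3 -m inch '[[0,0,-0.00125,0],[0,0,0,0]]'>/dev/null; $R
python3 -m inch '[[0,0,-0.00125,0],[0,0,0,0]]'>/dev/null; $R
```

```text
7.85 [0.5516 0.101  0.2328] [179.9  -0.   63.9] F [-0.2 -1.2  7.2] T [-0.15 -0.02  0.01] 51.1
8.05 [0.5515 0.101  0.2334] [179.9  -0.   63.9] F [ 2.7 -0.3  2.3] T [-0.07 -0.34  0.01] 50.7
```

```bash
R="sh r.sh"
python3 -m inch '[[0,0,-0.00125,0],[0,0,0,0]]'>/dev/null; $R
python3 -m inch '[[0,0,-0.00125,0],[0,0,0,0]]'>/dev/null; $R
```

```text
8.25 [0.5508 0.101  0.2338] [-180.     0.    63.9] F [0.9 0.1 0.1] T [-0.06 -0.09  0.05] 50.5
8.45 [0.5508 0.101  0.2347] [-180.     0.    63.9] F [-0.4  0.1 -3.3] T [-0.05 -0.04  0.01] 50.5
```

```bash
R="sh r.sh"
python3 -m inch '[[0,0,-0.00125,0],[0,0,0,0]]'>/dev/null; $R
python3 -m inch '[[0,0,-0.00125,0],[0,0,-0.00125,0]]'>/dev/null; $R
```

```text
8.65 [0.551 0.101 0.236] [-180.     0.    63.9] F [-0.4 -0.2 -3.1] T [ 0.03 -0.02  0.05] 50.5
8.85 [0.5511 0.101  0.238 ] [-180.     0.    63.9] F [-0.9 -0.  -3.1] T [0.01 0.03 0.03] 50.5
```

```bash
R="sh r.sh"
python3 -m inch '[[0,0,-0.01,0],[0,0,-0.015,0],[0,0,-0.03,0],[0,0,-0.03,0],[0,0,-0.015,0]]'>/dev/null; $R
python3 -m inch '[[-0.02,0.008,0,0],[-0.035,0.013,0,0],[-0.05,0.019,0,0],[-0.05,0.019,0,0],[-0.05,0.019,0,0]]'>/dev/null; $R
python3 -m inch '[[-0.05,0.019,0,0],[-0.05,0.019,0,0],[-0.05,0.019,0,0],[-0.05,0.019,0,0],[-0.035,0.013,0,0]]'>/dev/null; $R
python3 -m inch '[[-0.02,0.007,0,0],[0,0,0,0],[0,0,0,0]]'>/dev/null; $R
```

```text
9.35 [0.5518 0.101  0.3209] [ 1.798e+02 -1.000e-01  6.390e+01] F [ 0.5 -0.2 -3. ] T [ 0.03 -0.05  0.  ] 50.8
9.85 [ 0.5344 -0.0752  0.3183] [180.   -0.   63.9] F [ 0.6  1.  -3.3] T [ 0.09 -0.03  0.04] 50.8
10.35 [ 0.5153 -0.2765  0.3182] [180.    0.   63.8] F [-0.3  0.5 -3.2] T [ 0.07 -0.01 -0.02] 50.8
10.65 [ 0.5139 -0.2901  0.3179] [-180.    -0.    63.8] F [ 1.3 -0.4 -2.5] T [ 0.   -0.05 -0.01] 50.9
```

```bash
R="sh r.sh"
python3 -m inch '[[-0.02,0.007,0,0],[-0.016,0.006,0.03,0],[0,0,0.05,0],[0,0,0.05,0],[0,0,0.05,0]]'>/dev/null; $R
python3 -m inch '[[0,0,0.05,0],[0,0,0.03,0],[0,0,0,0],[0,0,0,0]]'>/dev/null; $R
python3 - <<'E'
from h import *
m=optics.camera_model("wrist"); im=optics.get_image("wrist"); cv2.imwrite("pics/w4.png",im[:,:,::-1])
np.savez("w4.npz",**m)
E
```

```text
11.15 [ 0.5108 -0.3206  0.1729] [180.    0.   63.9] F [ 0.5 -0.3 -3.6] T [ 0.   -0.04  0.01] 51.0
11.55 [ 0.511  -0.321   0.1107] [180.    0.   63.9] F [ 0.1 -0.8 -1.7] T [-0.01  0.04 -0.01] 51.1
```

View pics/w4.png

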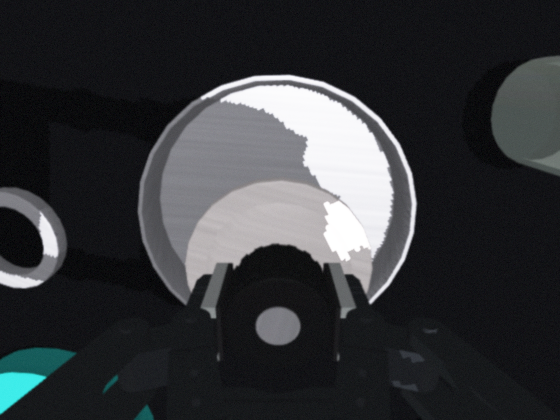

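The cap hangs upright in the grip, knob at about (278,325). It is laterally centred over the dish, whose rim centre is at column 277.

```bash
R="sh r.sh"
python3 -m inch '[[0,0,0.03,0],[0,0,0.03,0],[0,0,0.015,0],[0,0,0.005,0],[0,0,0,0]]'>/dev/null; $R
python3 -m inch '[[0,0,0.004,0],[0,0,0.004,0],[0,0,0.003,0],[0,0,0,0]]'>/dev/null; $R
python3 -m inch '[[0,0,0.0015,0],[0,0,0,0]]'>/dev/null; $R
python3 -m inch '[[0,0,0.0015,0],[0,0,0,0]]'>/dev/null; $R
```

```text
12.10 [ 0.511  -0.3214  0.0467] [180.    0.   63.9] F [-0.8  0.5 -2.6] T [-0.02  0.02  0.01] 51.3
12.50 [ 0.5104 -0.3211  0.037 ] [-180.    -0.    63.9] F [ 0.1  0.1 -3.3] T [-0.    0.04  0.01] 51.3
12.70 [ 0.5105 -0.3211  0.0359] [-180.    -0.    63.9] F [ 0.5  0.1 -4.8] T [-0.   -0.01  0.02] 51.3
12.90 [ 0.5105 -0.3211  0.0346] [-180.    -0.    63.9] F [ 0.4  0.8 -2.5] T [ 0.03  0.05 -0.02] 51.3
```

```bash
R="sh r.sh"
python3 -m inch '[[0,0,0.001,0],[0,0,0,0]]'>/dev/null; $R
python3 -m inch '[[0,0,0.001,0],[0,0,0,0]]'>/dev/null; $R
```

```text
13.10 [ 0.5105 -0.3212  0.0339] [-180.     0.    63.9] F [ 0.5 -0.4 -3.2] T [0.02 0.01 0.01] 51.3
13.30 [ 0.5107 -0.3213  0.0337] [180.    0.   63.9] F [-0.9  1.   7.3] T [ 0.32  0.54 -0.02] 52.1
```

```bash
R="sh r.sh"
python3 -m inch '[[0,0,0,0],[0,0,0,0],[0,0,0,0],[0,0,0,0]]' 0.6 >/dev/null; $R
python3 -m inch '[[0,0,0,0],[0,0,-0.01,0],[0,0,-0.02,0],[0,0,-0.04,0],[0,0,-0.05,0]]' >/dev/null; $R
python3 -m inch '[[0,0,-0.05,0],[0,0,-0.05,0],[0,0,-0.04,0],[0,0,0,0],[0,0,0,0]]' >/dev/null; $R
python3 - <<'E'
from h import *
cv2.imwrite("pics/w5.png",optics.get_image("wrist")[:,:,::-1])
E
```

```text
13.70 [ 0.5106 -0.3212  0.0331] [180.    0.   63.9] F [-0.7 -0.4  0. ] T [-0.06 -0.03  0.01] 0.0
14.20 [ 0.5098 -0.3206  0.1296] [-179.9   -0.    63.9] F [ 0.2  0.  -0.1] T [-0.03  0.04  0.01] 0.0
14.70 [ 0.5106 -0.3212  0.242 ] [179.9   0.   63.9] F [-0.7 -0.5 -0.2] T [0.01 0.02 0.02] 0.0
```

View pics/w5.png

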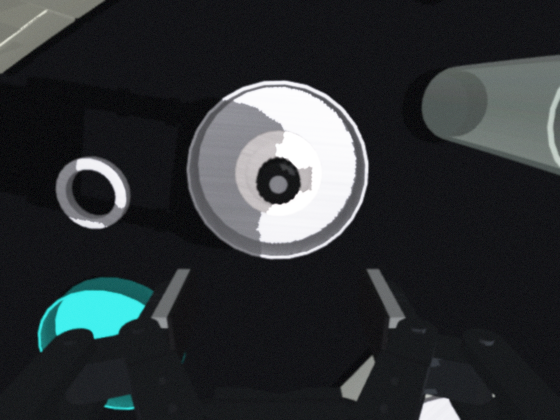

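The cap stands upright in the centre of the dish, with its knob at (278,182) and the dish centre at (278,170). The gripper is clear.

```bash
python3 -c "
from station import bot
print(bot.finish_job())"
```

```text
the job is handed in; nothing more can be done
None
```

The cap was unlocked after about 48° of counter-clockwise turn, lifted off and set down knob-up near the centre of the steel dish, then released; the job was handed in at about 15 s on the robot's clock, and no verdict was returned.

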